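# Clip down the lid of the tool case

## Task

Shut the ajar lid of the grey tool case on the bench, then fold its three black clips (front, left and right) down around the rim and press each one home until it snaps and stays shut by itself. Press the clips gently - about 25 N cracks them - and leave the loose things around the case where they are.

Things in the scene. Friction and masses are not known exactly. Their poses are not given: they have to be found in the camera images.
- case: grey plastic tool case, 130 deep (x) x 170 wide (y) x 85 mm high to the rim, 5 kg on rubber feet, standing on the bench. Origin: centre of its underside, on the bench top. Its -x side is the front (towards the robot), +y its left, +x its back, where the lid is hinged on the rim. Lid: 155 x 195 x 10 mm, its top 95 mm above the bench when shut. Clips on its front, left and right sides
- lid (a joint): lid angle, rad: 0 = shut; starts ajar, stiff hinge: it stays where it is left; about 4 to 8 N downwards near its front edge shuts it, then it meets the rim
- lid_front (a point): middle of the lid's front edge, on its top face
- clip_front (a joint): front clip angle, rad: 0 = hanging down along the wall (lid shut), 1.57 = straight out, more = tipped up. Pushing it in takes 1 to 2 N, then 5 to 12 N at its lower part to pass a sprung catch, then it meets a hard seat; catch and seat stand up to 11 mm deeper or shallower from clip to clip, so feel for it: 15 N is home. Unsnapped it springs out beyond 1; snapped it rests in -0.25..0.15
- clip_left (a joint): left clip angle, rad: 0 = hanging down along the wall (lid shut), 1.57 = straight out, more = tipped up. Pushing it in takes 1 to 2 N, then 5 to 12 N at its lower part to pass a sprung catch, then it meets a hard seat; catch and seat stand up to 11 mm deeper or shallower from clip to clip, so feel for it: 15 N is home. Unsnapped it springs out beyond 1; snapped it rests in -0.25..0.15
- clip_right (a joint): right clip angle, rad: 0 = hanging down along the wall (lid shut), 1.57 = straight out, more = tipped up. Pushing it in takes 1 to 2 N, then 5 to 12 N at its lower part to pass a sprung catch, then it meets a hard seat; catch and seat stand up to 11 mm deeper or shallower from clip to clip, so feel for it: 15 N is home. Unsnapped it springs out beyond 1; snapped it rests in -0.25..0.15
- flap_front: flap of the front clip, black flap 44 mm wide, 52 long, 4 thick (with a hollow back: 8 mm deep), hinged at the middle of the lid's front edge. Lid shut: hinge axis 14 mm outside the wall, 87 mm above the bench; flap folded: outer face 12 to 26 mm outside the wall near its free edge, by its seat, free edge 41 mm above the bench, its hook 36 mm below the hinge. Origin on the hinge axis; -z runs along the flap to its free edge, +x out of its outer face, which lies at x = 8 mm
- flap_left: flap of the left clip, black flap 44 mm wide, 52 long, 4 thick (with a hollow back: 8 mm deep), hinged at the middle of the lid's left edge. Lid shut: hinge axis 14 mm outside the wall, 87 mm above the bench; flap folded: outer face 12 to 26 mm outside the wall near its free edge, by its seat, free edge 41 mm above the bench, its hook 36 mm below the hinge. Origin on the hinge axis; -z runs along the flap to its free edge, +x out of its outer face, which lies at x = 8 mm
- flap_right: flap of the right clip, black flap 44 mm wide, 52 long, 4 thick (with a hollow back: 8 mm deep), hinged at the middle of the lid's right edge. Lid shut: hinge axis 14 mm outside the wall, 87 mm above the bench; flap folded: outer face 12 to 26 mm outside the wall near its free edge, by its seat, free edge 41 mm above the bench, its hook 36 mm below the hinge. Origin on the hinge axis; -z runs along the flap to its free edge, +x out of its outer face, which lies at x = 8 mm
- loupe: small black eye loupe, 43 mm wide, 41 mm high; a bystander
- whetstone: grey whetstone, 50 x 150 x 25 mm, lying flat; a bystander
- tube_blue: squeezed ink tube, 49 x 122 x 31 mm, lying; a bystander

How it is judged:
On the way:
1. the lid is shut, no clip folded yet (value of joint lid below 0.03 rad and value of joint each of clip_front, clip_left, clip_right above 0.25 rad), for 0.1 s.
At the end, for the whole second after the job is handed in: the lid is shut (within 0.03 rad) and all three clips have snapped and stay folded against the wall by themselves (each below 0.2 rad), nothing held (value of joint lid below 0.03 rad and value of joint each of clip_front, clip_left, clip_right below 0.2 rad); the robot touches nothing.
It fails at once if the robot presses a clip with more than 25 N (contact force between any of the fingers, the arm and flap_front above 25 N or contact force between any of the fingers, the arm and flap_left above 25 N or contact force between any of the fingers, the arm and flap_right above 25 N).
It fails at once if a bystander is pushed more than 20 mm from its place (distance of any of loupe, whetstone, tube_blue from where it was at the start of the episode above 0.02 m).
It also fails if it takes over 64 s, if anything falls off the work surface, if the arm or the gripper's body presses on something with over 40 N, if the wrist force passes 120 N, or if a joint passes its speed limit or range.

## Robot

A 7-joint arm with a two-finger parallel gripper is mounted at the origin on the work surface; the furniture and walls round the work are solid. World frame = base frame: x ahead of the robot, y to its left, z up, the work surface at z = 0. Lengths are in m, angles in rad, forces in N, time in s.
With the tool pointing down it reaches from about 0.4 to 0.875 m from the base axis. Payload 19.3 kg.
Tool frame: the origin (TCP) lies on the centre line of the jaws, within the pads' length; the fingertips stand 11 mm ahead of it and the grasp point (between the pads) lies 8 mm behind it (arm.tip_reach is the z of the fingertips in the tool frame, in m); z points along the fingers, y is the line along which they close (so a half turn about z gives the same grasp; the last joint's range is limited). The gripper opens to 85 mm and grips with 20 to 120 N. Pads are 22 mm wide; open, the fingers measure 114 mm over their backs; the gripper's body (76 mm by 85 mm) begins 54 mm behind the grasp point. The pads swing forward as they close: fully open they stand 13 mm farther back than shut.
Start: joints at [-1.185, 0.521, -0.036, 1.599, 0.021, 1.021, -0.113], TCP at [0.275, 0.561, 0.242] pointing down, gripper open.
Joint ranges: [-2.91, 2.91], [-0.3, 2.13], [-1.5, 1.42], [0.17, 2.43], [-1.26, 4.41], [0.16, 1.93], [-2.52, 2.52]. Speed limits (rad/s): [1.89, 1.89, 2.39, 2.39, 3.01, 3.01, 3.01].

## Interface

Orientations are given as a unit quaternion [w, x, y, z].
In Python, from cell import arm gives the robot as it stands.
- The arm moves only by the shell command python3 -m creep 'ROWS'. ROWS is JSON, a list that holds one entry, the list of rows, each a list of 5 numbers: the shift along the tool's x, y, z in cm, then the turn about the tool's z in degrees, then the finger opening in cm, from 0 to 8.54. A call has 1 to 20 rows; each row is the pose to reach, as a shift and turn from the pose commanded when the call began, along the tool's axes at that moment; what a row does not reach only later rows make up. A row lasts 1/12 s, in which the tool goes at most 41.7 mm and 7.16 degrees, less where a joint would pass 70% of its speed; a pose out of reach is approached as far as the arm can. A call with a gripper value outside its range is refused whole. The fingers move at their own pace and stop on an object; the grip force is fixed at half the most. Time passes only in rows, so rows that repeat a pose let the fingers close. It gives the time, the measured TCP pose, the force, the opening and the grip force at its end, in the units of the state.
- arm.get_obs(): the state, without advancing time (a new reading comes with each control period).
- arm.grab_frame(name): name is "scene" or "top" or "wrist"; returns a dict with "frame" (384x512x3 uint8, red, green, blue), "fx", "fy", "cx", "cy" (pixels), "origin" and "orientation" of the camera in the world. Camera axes: x right, y up, looking along -z (the intrinsics and any distortion apply to the point x, -y, -z); pixel columns grow to the right and rows downward; lengths in m; the calibration is good to about 2 mm. A picture is of the moment at which its call begins. There is no depth.
- arm.job_done(): hands the job in; it is judged then, once.
The state is a dict: "time_s": time; "joints": joint angles; "joint_velocities": joint speeds; "tau": joint torques, N m; "eef_pos": TCP position; "ee_rot": TCP orientation; "wrist_force": force on the tool from outside, world axes, zero at the start; "wrist_torque": the same for the moment, N m; "finger_gap": opening from 0.0 (shut) to 1.0 (fully open); "finger_force": force on a finger pad.
Only numpy, scipy, OpenCV 4.12 (cv2) and the standard library are available. Lean on these libraries where they do the work, as an engineer would, in place of code of your own. Each camera call takes 0.05 s, during which the arm holds its last target. There are 200 camera calls.

## Working session

There is one attempt and no reset: what is moved stays moved. The work goes in short steps, Python scripts to look and compute and a shell command to move; the robot and the scene stay as the last step left them, time stands still between calls to the robot, and variables do not carry over. Pictures are saved under pics/ and viewed, at most 10 in all, crops included, and the job is handed in when it is done.

```bash
ls; mkdir -p pics; cat > h.py <<'E'
import numpy as np,cv2
from cell import arm
from scipy.spatial.transform import Rotation as R
def rot(q): return R.from_quat([q[1],q[2],q[3],q[0]]).as_matrix()
def grab(n,f):
    d=arm.grab_frame(n); cv2.imwrite(f'pics/{f}.png',d['frame'][:,:,::-1]); np.save(f'pics/{f}.npy',d,allow_pickle=True); return d
def load(f): return np.load(f'pics/{f}.npy',allow_pickle=True).item()
def onz(d,u,v,z):
    r=rot(d['orientation'])@np.array([(u-d['cx'])/d['fx'],-(v-d['cy'])/d['fy'],-1]); o=np.array(d['origin']); return o+r*(z-o[2])/r[2]
def proj(d,p):
    c=rot(d['orientation']).T@(np.array(p)-d['origin']); return d['cx']+d['fx']*c[0]/-c[2], d['cy']-d['fy']*c[1]/-c[2]
E
python3 - <<'E'
from h import *
a=grab('top','t0');b=grab('scene','s0')
for d in(a,b): print({k:v for k,v in d.items() if k!='frame'})
cv2.imwrite('pics/both.png',cv2.resize(np.vstack([a['frame'],b['frame']])[:,:,::-1],None,fx=.78,fy=.78))
print(arm.get_obs(),arm.tip_reach)
E
```

```text
pics
{'fx': 368.50915727922154, 'fy': 368.50915727922154, 'cx': 255.94549952530986, 'cy': 193.40110795339785, 'origin': array([ 0.40777477, -0.05720786,  0.94839741]), 'orientation': array([-0.70307205, -0.03093656,  0.0570603 ,  0.70815023])}
{'fx': 423.44880873752254, 'fy': 423.44880873752254, 'cx': 258.91989745766915, 'cy': 189.10562749976773, 'origin': array([ 0.68037268, -0.71137678,  0.63849459]), 'orientation': array([0.89824942, 0.421529  , 0.06104162, 0.1083291 ])}
{'time_s': 0.1, 'joints': array([-1.18519706,  0.52196262, -0.03631978,  1.59992354,  0.0212202 ,
        1.02108673, -0.11280939]), 'joint_velocities': array([-0.00072244, -0.00027144,  0.00043414, -0.00093283,  0.0017012 ,
        0.00047327, -0.00101421]), 'tau': array([ 3.50495349e-03, -9.28492928e+01,  1.98413908e+00, -3.70522034e+01,
        1.81417912e-02,  5.26213393e-03,  1.01895982e-04]), 'eef_pos': array([0.27502919, 0.5609291 , 0.24178809]), 'ee_rot': array([-6.84585647e-05,  2.25940188e-01,  9.74141049e-01, -4.92642671e-04]), 'wrist_force': array([-0.11425726,  0.9882109 ,  0.45123993]), 'wrist_torque': array([-0.01966911,  0.06947975, -0.05450185]), 'finger_force': 0.0, 'finger_gap': 1.001507466551042} 0.011
```

View pics/both.png

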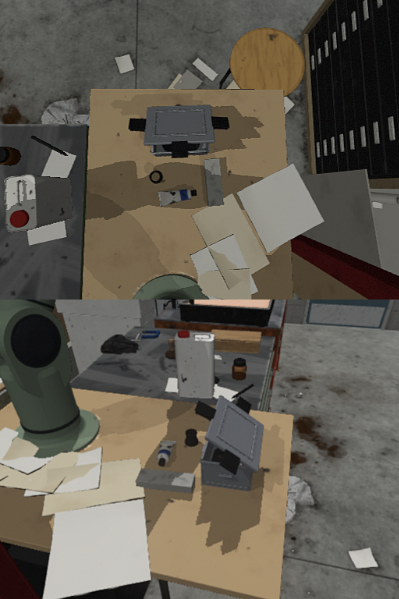

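The top view has the case near (230,165) px in full-resolution terms, with the lid ajar (hinge at the image top, +x). The loupe, tube and whetstone lie in front of it. I'll enlarge for detail.

```bash
python3 - <<'E'
from h import *
a=load('t0')['frame'];b=load('s0')['frame']
A=cv2.resize(a[115:275,150:310],None,fx=3.7,fy=3.7,interpolation=2);B=cv2.resize(b[110:260,170:350],None,fx=3,fy=3,interpolation=2)
cv2.imwrite('pics/A.png',A[:,:,::-1]);cv2.imwrite('pics/B.png',B[:,:,::-1])
E
```

```text
(no output)
```

View pics/A.png

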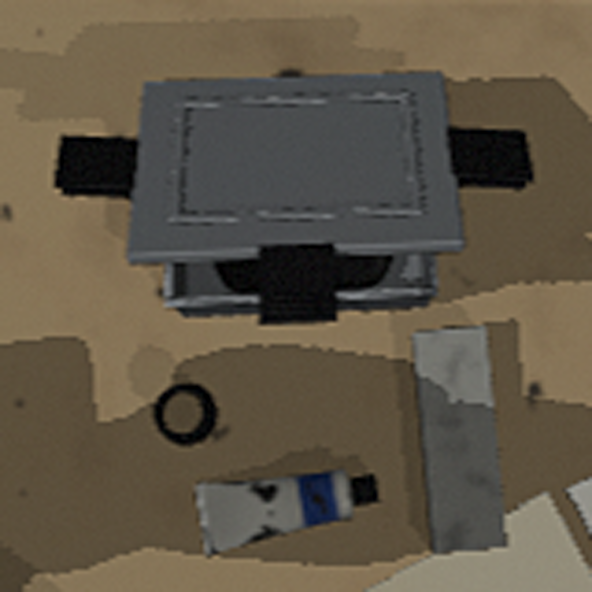

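View pics/B.png

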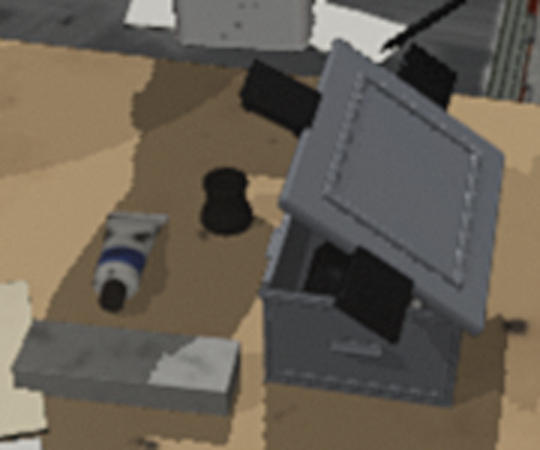

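A shows the lid's corners at (147,82), (447,72), (462,245), (130,258), the side flaps sticking out left and right, and the front flap over the rim at (298,285). B shows the same corners at (503,155), (478,325), (285,200), (340,42).

```bash
cat >> h.py <<'E'
def ray(d,u,v): return np.array(d['origin']),(lambda r:r/np.linalg.norm(r))(rot(d['orientation'])@np.array([(u-d['cx'])/d['fx'],-(v-d['cy'])/d['fy'],-1]))
def tri(r1,r2):
    (o,a),(p,b)=r1,r2; s=np.linalg.lstsq(np.c_[a,-b],p-o,rcond=None)[0]; x,y=o+a*s[0],p+b*s[1]; return (x+y)/2,np.linalg.norm(x-y)
E
python3 - <<'E'
from h import *
np.set_printoptions(precision=4,suppress=True)
a=load('t0');b=load('s0')
fa=lambda u,v:(150+u/3.7,115+v/3.7); fb=lambda u,v:(170+u/3,110+v/3)
P={}
for n,t,s in [('BL',(147,82),(503,155)),('BR',(447,72),(478,325)),('FR',(462,245),(285,200)),('FL',(130,256),(340,42)),('fr tipR',(337,318),(397,340)),('flapLtipF',(57,190),(248,62)),('flapL tipF2',(60,190),(242,95)),('loupetop',(185,405),(225,172))]:
    p,e=tri(ray(a,*fa(*t)),ray(b,*fb(*s)));P[n]=p;print(n,p,e)
for n,t,z in [('rimFL',(166,303),.085),('rimFR',(433,300),.085),('tipFL',(262,322),.07),('tipFR',(337,320),.07),('stone',(415,333),.025),('stone',(485,326),.025),('stone',(430,550),.025),('stone',(505,545),.025),('tube',(205,485),.02),('tube',(378,480),.02),('tube',(208,552),.02),('loupe',(185,413),.04)]: print(n,onz(a,*fa(*t),z))
for n,t,z in [('baseFR',(268,380),0),('baseBR',(450,402),0),('rimFR',(263,293),.085)]: print(n,onz(b,*fb(*t),z))
E
```

```text
BL [0.6523 0.0676 0.0842] 0.00024532279129567614
BR [ 0.6569 -0.1264  0.092 ] 0.0002705685640984805
FR [ 0.5329 -0.127   0.1688] 0.002971622713676672
FL [0.5273 0.0647 0.1656] 0.002231511403890051
fr tipR [ 0.5529 -0.0444 -0.026 ] 0.08812150005110987
flapLtipF [0.5125 0.0806 0.1606] 0.1161183199539612
flapL tipF2 [0.5126 0.0805 0.1351] 0.1278486021364033
loupetop [0.4445 0.0448 0.0508] 0.0012542436314146583
rimFL [0.5082 0.0538 0.085 ]
rimFR [ 0.5093 -0.1158  0.085 ]
tipFL [ 0.4973 -0.0061  0.07  ]
tipFR [ 0.4983 -0.0545  0.07  ]
stone [ 0.4938 -0.1073  0.025 ]
stone [ 0.4983 -0.1552  0.025 ]
stone [ 0.3483 -0.1157  0.025 ]
stone [ 0.351 -0.166  0.025]
tube [0.3927 0.0347 0.02  ]
tube [ 0.3948 -0.0815  0.02  ]
tube [0.3484 0.0324 0.02  ]
loupe [0.4402 0.0462 0.04  ]
baseFR [ 0.5181 -0.1163  0.    ]
baseBR [ 0.6436 -0.108   0.    ]
rimFR [ 0.5174 -0.1206  0.085 ]
```

```bash
cat > go.py <<'E'
import sys; from h import *
o=arm.get_obs(); M=rot(o['ee_rot'])
print('pos',o['eef_pos'].round(4),'xaxis',M[:,0].round(3),'F',o['wrist_force'].round(1))
for a in sys.argv[1:]:
    t=np.array(eval(a)); print(a,(M.T@(t-o['eef_pos'])*100).round(2))
E
python3 go.py .55,-.03,.242
```

```text
pos [0.275  0.5609 0.2418] xaxis [-0.898  0.44  -0.   ] F [-0.1  1.   0.5]
.55,-.03,.242 [-5.070e+01 -4.096e+01  2.000e-02]
```

```bash
python3 -m creep '[[[-50.7,-41,0,-28,0],[-50.7,-41,0,-28,0],[-50.7,-41,0,-28,0],[-50.7,-41,0,-28,0],[-50.7,-41,0,-28,0],[-50.7,-41,0,-28,0],[-50.7,-41,0,-28,0],[-50.7,-41,0,-28,0],[-50.7,-41,0,-28,0],[-50.7,-41,0,-28,0],[-50.7,-41,0,-28,0],[-50.7,-41,0,-28,0],[-50.7,-41,0,-28,0],[-50.7,-41,0,-28,0],[-50.7,-41,0,-28,0],[-50.7,-41,0,-28,0],[-50.7,-41,0,-28,0],[-50.7,-41,0,-28,0],[-50.7,-41,0,-28,0],[-50.7,-41,0,-28,0]]]'; python3 go.py .55,-.03,.106
```

```text
time_s: 1.77
eef_pos: [0.5496, -0.029, 0.2422]
ee_rot: [-0.0, -0.017, 1.0, 0.0]
wrist_force: [0.4, 1.0, -0.5]
finger_gap: -0.002
finger_force: 0.0
pos [ 0.5496 -0.029   0.2422] xaxis [-0.999 -0.034  0.   ] F [ 0.4  1.  -0.5]
.55,-.03,.106 [-0.05 -0.1  13.62]
```

```bash
python3 -m creep '[[[0,0,3,0,0],[0,0,5,0,0],[0,0,6,0,0],[0,0,7,0,0],[0,0,8,0,0],[0,0,9,0,0],[0,0,10,0,0],[0,0,10.8,0,0],[0,0,11.4,0,0],[0,0,12,0,0],[0,0,12.4,0,0],[0,0,12.8,0,0],[0,0,13,0,0],[0,0,13.1,0,0],[0,0,13.2,0,0],[0,0,13.2,0,0]]]'; python3 - <<'E'
from h import *
print(arm.get_obs()['eef_pos'])
a=grab('top','t1');b=grab('scene','s1')
A=cv2.resize(a['frame'][115:275,150:310],(400,400),interpolation=2);B=cv2.resize(b['frame'][110:260,170:350],(480,400),interpolation=2)
cv2.imwrite('pics/AB1.png',np.hstack([A,B])[:,:800,::-1])
E
```

```text
time_s: 3.1
eef_pos: [0.5499, -0.0301, 0.1103]
ee_rot: [0.0, -0.016, 1.0, -0.0]
wrist_force: [-1.8, 0.4, 1.3]
finger_gap: -0.001
finger_force: 0.5
[ 0.54993988 -0.03014049  0.11030146]
```

View pics/AB1.png

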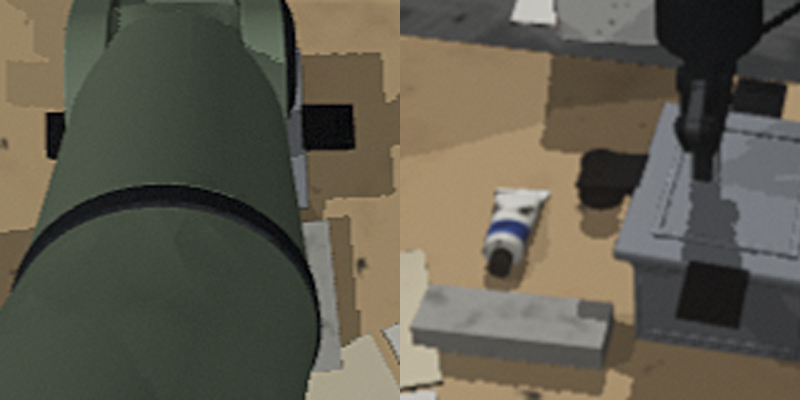

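The lid is nearly shut with the fingertip on it. All three flaps stick straight out (right flap at (712,295), front at (610,180)). I'll press on until the rim stops it.

```bash
python3 -m creep '[[[0,0,0.2,0,0],[0,0,0.35,0,0],[0,0,0.5,0,0],[0,0,0.6,0,0],[0,0,0.6,0,0],[0,0,0.6,0,0]]]'
```

```text
time_s: 3.7
eef_pos: [0.5499, -0.0302, 0.1058]
ee_rot: [0.0, -0.016, 1.0, 0.0]
wrist_force: [-13.6, 0.2, 38.9]
finger_gap: 0.001
finger_force: 19.6
```

```bash
python3 -m creep '[[[0,0,-3,0,0],[0,0,-6,0,0],[3,0,-6,0,0],[6,0,-6,0,0],[8.7,0,-6,0,0],[8.7,0,-6,0,0],[8.7,0,-5,0,0],[8.7,0,-4,0,0],[8.7,0,-3,0,0],[8.7,0,-2.3,0,0],[8.7,0,-1.6,0,0],[8.7,0,-0.9,0,0],[8.7,0,-0.2,0,0],[8.7,0,0.5,0,0],[8.7,0,1.2,0,0],[8.7,0,1.9,0,0],[8.7,0,2.6,0,0],[8.7,0,3.4,0,0]]]'; python3 go.py .463,-.031,.059
```

```text
time_s: 5.2
eef_pos: [0.463, -0.033, 0.0697]
ee_rot: [0.0, -0.016, 1.0, 0.0]
wrist_force: [-0.5, 0.7, 2.1]
finger_gap: 0.001
finger_force: 0.7
pos [ 0.463  -0.033   0.0697] xaxis [-0.999 -0.033 -0.   ] F [-0.5  0.7  2.1]
.463,-.031,.059 [-0.01  0.2   1.07]
```

```bash
python3 -m creep '[[[0,0.1,0.5,0,0],[0,0.2,1.1,0,0],[0,0.2,1.1,0,0],[0,0.2,1.1,0,0]]]';  python3 -m creep '[[[-0.3,0,0,0,0],[-0.6,0,0,0,0],[-0.8,0,0,0,0],[-0.8,0,0,0,0]]]'; python3 - <<'E'
from h import *
b=grab('scene','s2')
cv2.imwrite('pics/B2.png',cv2.resize(b['frame'][110:260,170:350],(600,500),interpolation=2)[:,:,::-1])
E
```

```text
time_s: 5.53
eef_pos: [0.4626, -0.0309, 0.059]
ee_rot: [-0.0, -0.016, 1.0, -0.0]
wrist_force: [-0.8, -0.8, 0.2]
finger_gap: -0.0
finger_force: 0.4
time_s: 5.87
eef_pos: [0.4714, -0.0307, 0.0595]
ee_rot: [0.0, -0.016, 1.0, -0.0]
wrist_force: [-1.0, 0.2, -0.4]
finger_gap: 0.003
finger_force: 0.5
```

View pics/B2.png

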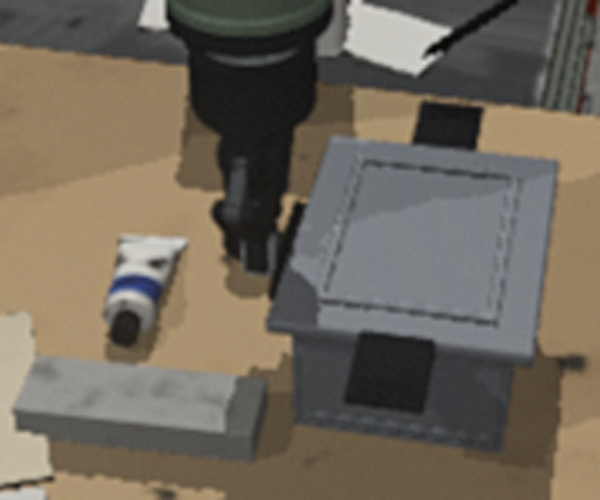

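The lid is shut and the front flap (285,250) hangs inside the finger (255,255). Now feeling inwards.

```bash
for i in 1; do python3 -m creep '[[[-0.1,0,0,0,0],[-0.2,0,0,0,0],[-0.3,0,0,0,0],[-0.3,0,0,0,0]]]'; python3 -m creep '[[[-0.1,0,0,0,0],[-0.2,0,0,0,0],[-0.2,0,0,0,0]]]'; done
```

```text
time_s: 6.25
eef_pos: [0.4739, -0.0307, 0.0593]
ee_rot: [-0.0, -0.016, 1.0, -0.0]
wrist_force: [-1.1, 0.4, -0.9]
finger_gap: -0.001
finger_force: 0.8
time_s: 6.5
eef_pos: [0.4756, -0.0306, 0.0592]
ee_rot: [-0.0, -0.016, 1.0, -0.0]
wrist_force: [-4.4, 0.1, -1.9]
finger_gap: -0.001
finger_force: 1.7
```

```bash
python3 -m creep '[[[-0.05,0,0,0,0],[-0.05,0,0,0,0]]]'|grep -E 'eef|wrist'; python3 -m creep '[[[-0.05,0,0,0,0],[-0.05,0,0,0,0]]]'|grep -E 'eef|wrist'
```

```text
eef_pos: [0.4758, -0.0306, 0.0591]
wrist_force: [-5.6, 0.1, -2.3]
eef_pos: [0.4759, -0.0306, 0.059]
wrist_force: [-6.2, -0.6, -1.1]
```

```bash
python3 -m creep '[[[-0.05,0,0,0,0],[-0.05,0,0,0,0]]]'|grep -E 'eef|wrist'
```

```text
eef_pos: [0.4763, -0.0306, 0.059]
wrist_force: [-7.0, -0.2, -1.9]
```

```bash
python3 -m creep '[[[-0.05,0,0,0,0],[-0.1,0,0,0,0]]]'|grep -E 'eef|wrist'; python3 -m creep '[[[-0.05,0,0,0,0],[-0.1,0,0,0,0]]]'|grep -E 'eef|wrist'
```

```text
eef_pos: [0.4764, -0.0306, 0.0589]
wrist_force: [-14.1, -0.1, 4.0]
eef_pos: [0.4764, -0.0306, 0.0588]
wrist_force: [-20.4, 0.3, 8.5]
```

```bash
python3 -m creep '[[[-0.05,0,0,0,0],[-0.05,0,0,0,0]]]'|grep -E 'eef|wrist'
```

```text
eef_pos: [0.4765, -0.0306, 0.0588]
wrist_force: [-22.8, 1.5, 11.1]
```

```bash
python3 -m creep '[[[0.4,0,0,0,0],[1,0,0,0,0],[2,0,0,0,0],[2,0,0,0,0],[2,0,0,0,0],[2,0,0,0,0]]]'|grep -E 'eef|wrist|time'; python3 - <<'E'
from h import *
b=grab('scene','s3')
cv2.imwrite('pics/B3.png',cv2.resize(b['frame'][110:260,170:350],(600,500),interpolation=2)[:,:,::-1])
E
```

```text
time_s: 8.0
eef_pos: [0.46, -0.0311, 0.0594]
wrist_force: [-2.2, -0.1, -1.3]
```

View pics/B3.png

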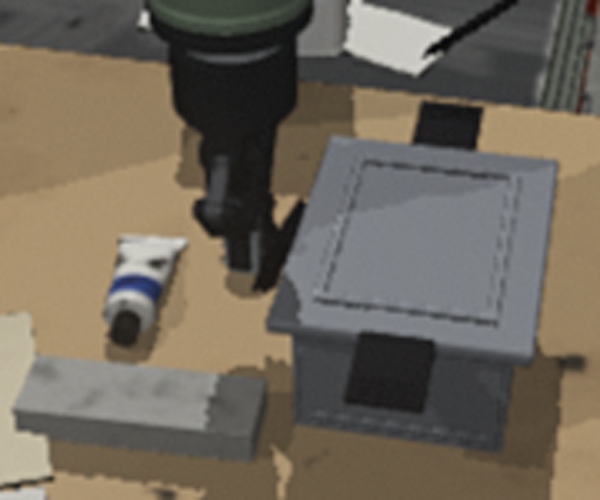

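The front flap sprang back out (280,245), so it hit something hard at about angle 0 before the catch. The vertical finger probably jammed on the flap's hinge end. I need the finger's profile, so I'll lift clear, turn 90° and look at it closed, half open and open.

```bash
python3 -m creep '[[[2,0,-3,0,0],[2,0,-7,0,0],[2,0,-11,0,0],[2,0,-14,0,0],[2,0,-14,-7,0],[2,0,-14,-14,0],[2,0,-14,-21,0],[2,0,-14,-28,0],[2,0,-14,-35,0],[2,0,-14,-42,0],[2,0,-14,-49,0],[2,0,-14,-56,0],[2,0,-14,-63,0],[2,0,-14,-70,0],[2,0,-14,-77,0],[2,0,-14,-84,0],[2,0,-14,-90,0],[2,0,-14,-90,0]]]'; cat > pr.py <<'E'
import sys; from h import *
b=grab('scene',sys.argv[1]); o=arm.get_obs(); print(o['joints'].round(2),o['time_s']); p=o['eef_pos']; print(p,proj(b,p),proj(b,p+[0,0,-.011]),proj(b,p+[0,0,.062]),proj(b,p+[.0425,0,.062]))
E
python3 pr.py g0; python3 -m creep '[[[0,0,0,0,3],[0,0,0,0,3],[0,0,0,0,3],[0,0,0,0,3],[0,0,0,0,3],[0,0,0,0,3],[0,0,0,0,3],[0,0,0,0,3]]]'|grep gap; python3 pr.py g1;python3 -m creep '[[[0,0,0,0,8.5],[0,0,0,0,8.5],[0,0,0,0,8.5],[0,0,0,0,8.5],[0,0,0,0,8.5],[0,0,0,0,8.5],[0,0,0,0,8.5],[0,0,0,0,8.5]]]'|grep gap; python3 pr.py g2
python3 - <<'E'
from h import *
d=load('g0'); p=arm.get_obs()['eef_pos']; u,v=proj(d,p); u,v=int(u),int(v)
I=[cv2.resize(load(g)['frame'][v-80:v+20,u-40:u+40],None,fx=3.3,fy=5,interpolation=2) for g in('g0','g1','g2')]
w=grab('wrist','w0')
cv2.imwrite('pics/G.png',cv2.convertScaleAbs(np.hstack(I)[:,:,::-1],alpha=1.8,beta=20))
E
```

```text
time_s: 9.55
eef_pos: [0.439, -0.0313, 0.1978]
ee_rot: [-0.005, -0.676, 0.737, 0.003]
wrist_force: [0.8, 0.7, -0.8]
finger_gap: -0.001
finger_force: 0.0
[ 0.71  0.45 -0.98  2.07  0.48  0.88  2.51] 9.6
[ 0.43903676 -0.03090129  0.19785703] (np.float64(229.35118364970654), np.float64(129.44959996747752)) (np.float64(229.69849630021338), np.float64(134.2052808352827)) (np.float64(227.279223773761), np.float64(101.07867847494093)) (np.float64(249.08129614631792), np.float64(103.39516958137474))
finger_gap: 0.351
[ 0.7   0.44 -0.96  2.07  0.47  0.88  2.51] 10.3167
[ 0.43816649 -0.03114964  0.19702223] (np.float64(228.91932450216615), np.float64(129.82764583251438)) (np.float64(229.27001222450704), np.float64(134.57723923613457)) (np.float64(226.82730567845363), np.float64(101.49406534948932)) (np.float64(248.6100366374514), np.float64(103.81352443578099))
finger_gap: 0.99
[ 0.7   0.44 -0.96  2.07  0.47  0.88  2.51] 11.0333
[ 0.43811634 -0.03127582  0.19698144] (np.float64(228.87728465766102), np.float64(129.87552449754168)) (np.float64(229.22834593975773), np.float64(134.625045583175)) (np.float64(226.78302898610175), np.float64(101.5422619646557)) (np.float64(248.5668782415564), np.float64(103.86241369810422))
```

View pics/G.png

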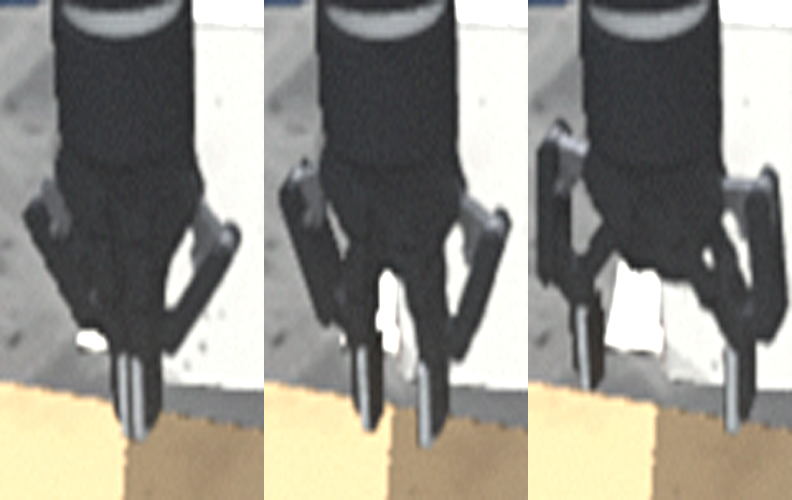

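The profile is clear: each finger is narrow only for about 39 mm above its tip, for example (110–160, 350–435) in the closed view, then widens at the knuckles. At tip height 48 mm the knuckle met the flap's hinge end. I'll push again from higher up.

```bash
python3 -m creep '[[[0,0,0,7,0],[0,0,0,14,0],[0,0,0,21,0],[0,0,0,28,0],[0,0,0,35,0],[0,0,0,42,0],[0,0,0,49,0],[0,0,0,56,0],[0,0,0,63,0],[0,0,0,70,0],[0,0,0,77,0],[0,0,0,84,0],[0,0,0,90,0],[0,0,0,90,0]]]'; python3 go.py .462,-.031,.069 .462,-.031,.16 .473,-.031,.069
python3 - <<'E'
from h import *
# flap front measurement in s3: dark profile; finger side profile in s2
b=load('s1')['frame']; 
E
```

```text
time_s: 12.25
eef_pos: [0.4382, -0.0312, 0.1971]
ee_rot: [-0.006, 0.047, 0.999, -0.002]
wrist_force: [-0.3, 0.1, 0.4]
finger_gap: 0.002
finger_force: 0.0
pos [ 0.4382 -0.0312  0.1971] xaxis [-0.995  0.095  0.013] F [-0.3  0.1  0.4]
.462,-.031,.069 [-2.53  0.29 12.77]
.462,-.031,.16 [-2.42  0.26  3.68]
.473,-.031,.069 [-3.63  0.4  12.76]
```

```bash
python3 -m creep '[[[-2.5,0.3,2,-7,0],[-2.5,0.3,4,-7,0],[-2.5,0.3,5,-7,0],[-2.5,0.3,6,-7,0],[-2.5,0.3,7,-7,0],[-2.5,0.3,8,-7,0],[-2.5,0.3,9,-7,0],[-2.5,0.3,10,-7,0],[-2.5,0.3,11,-7,0],[-2.5,0.3,12,-7,0],[-2.5,0.3,12.8,-7,0],[-2.8,0.3,12.8,-7,0],[-3.2,0.3,12.8,-7,0],[-3.6,0.4,12.8,-7,0],[-3.7,0.4,12.8,-7,0],[-3.7,0.4,12.8,-7,0]]]'; python3 go.py
```

```text
time_s: 13.58
eef_pos: [0.4742, -0.0309, 0.0688]
ee_rot: [-0.006, -0.016, 1.0, -0.001]
wrist_force: [-2.6, 0.0, 0.1]
finger_gap: -0.0
finger_force: 0.7
pos [ 0.4742 -0.0309  0.0688] xaxis [-0.999 -0.032  0.012] F [-2.6  0.   0.1]
```

```bash
python3 -m creep '[[[-0.1,0,0,0,0],[-0.1,0,0,0,0]]]'|grep -E 'eef|wrist'; python3 -m creep '[[[-0.1,0,0,0,0],[-0.1,0,0,0,0]]]'|grep -E 'eef|wrist'
```

```text
eef_pos: [0.4747, -0.0309, 0.0687]
wrist_force: [-1.9, 0.6, -1.3]
eef_pos: [0.4756, -0.0309, 0.0685]
wrist_force: [-3.7, 0.7, -1.6]
```

```bash
for i in 1; do python3 -m creep '[[[-0.1,0,0,0,0],[-0.1,0,0,0,0]]]'|grep -E 'eef|wrist'; python3 -m creep '[[[-0.05,0,0,0,0],[-0.05,0,0,0,0]]]'|grep -E 'eef|wrist'; done
```

```text
eef_pos: [0.4765, -0.0309, 0.0684]
wrist_force: [-3.2, -0.5, -2.2]
eef_pos: [0.4766, -0.0309, 0.0683]
wrist_force: [-5.9, -0.6, -0.7]
```

```bash
python3 -m creep '[[[-0.05,0,0,0,0],[-0.05,0,0,0,0]]]'|grep -E 'eef|wrist'
```

```text
eef_pos: [0.4768, -0.0309, 0.0682]
wrist_force: [-8.5, 0.3, 0.1]
```

Same stop with the tip higher, so the flap is flush at angle 0 against a vertical finger, and the catch lies deeper. The tool needs a lean with its tip towards the wall. The earlier limited turn left a small tilt that persisted into the next call. At the reach limit the arm may give up orientation in the same way, so I'll try that up high over the back.

```bash
python3 -m creep '[[[1,0,0,0,0],[2,0,-1,0,0],[2,0,-5,0,0],[2,0,-9,0,0],[2,0,-13,0,0],[2,0,-17,0,0],[2,0,-20,0,0],[-4,0,-22,0,0],[-8,0,-22,0,0],[-12,0,-22,0,0],[-16,0,-22,0,0],[-20,0,-22,0,0],[-24,0,-22,0,0],[-28,0,-22,0,0],[-32,0,-22,0,0],[-36,0,-22,0,0],[-40,0,-22,0,0],[-44,0,-22,0,0],[-46,0,-22,0,0]]]'; cat > st.py <<'E'
from h import *
o=arm.get_obs();M=rot(o['ee_rot']);z=M[:,2];x=M[:,0]
print('t',o['time_s'].__round__(2),'pos',o['eef_pos'].round(3),'zaxis',z.round(3),'tiltdeg',np.degrees(np.arccos(-z[2])).round(1),'yawx',np.degrees(np.arctan2(x[1],x[0])).round(1),'q',o['joints'].round(2))
E
python3 st.py
```

```text
time_s: 16.0
eef_pos: [0.8825, -0.0195, 0.2839]
ee_rot: [-0.006, -0.015, 1.0, -0.0]
wrist_force: [0.2, -1.2, 0.3]
finger_gap: 0.002
finger_force: 0.0
t 16.0 pos [ 0.882 -0.019  0.284] zaxis [-0.013 -0.    -1.   ] tiltdeg 0.7 yawx -178.3 q [ 0.05  1.08 -0.47  0.42  0.41  1.69  1.46]
```

```bash
python3 -m creep '[[[-4,0,0,0,0],[-8,0,0,0,0],[-12,0,0,0,0],[-16,0,0,0,0],[-20,0,0,0,0],[-20,0,0,0,0]]]' | grep wrist; python3 st.py
```

```text
wrist_force: [0.6, 0.6, 1.1]
t 16.5 pos [ 0.913 -0.008  0.27 ] zaxis [ 0.017 -0.004 -1.   ] tiltdeg 1.0 yawx -177.6 q [ 0.04  1.21 -1.03  0.19  0.99  1.82  1.48]
```

```bash
python3 -m creep '[[[-30,0,0,0,0],[-60,0,0,0,0],[-60,0,0,0,0],[-60,0,0,0,0],[-60,0,0,0,0],[-60,0,0,0,0],[-60,0,0,0,0],[-60,0,0,0,0]]]' | grep wrist; python3 st.py
```

```text
wrist_force: [0.0, 0.5, -0.6]
t 17.17 pos [ 0.929 -0.005  0.232] zaxis [ 0.026 -0.005 -1.   ] tiltdeg 1.5 yawx -177.2 q [-0.05  1.25 -0.18  0.17  0.18  1.7   1.54]
```

```bash
python3 -m creep '[[[-10,0,-10,0,0],[-20,0,-20,0,0]]]' >/dev/null; python3 st.py;  python3 -m creep '[[[-10,0,-10,0,0],[-20,0,-20,0,0]]]' >/dev/null; python3 st.py; python3 -m creep '[[[-10,0,0,0,0],[-20,0,0,0,0]]]' >/dev/null; python3 st.py;python3 -m creep '[[[-10,0,0,0,0],[-20,0,0,0,0]]]' >/dev/null; python3 st.py
```

```text
t 17.33 pos [ 0.928 -0.006  0.242] zaxis [ 0.031 -0.005 -1.   ] tiltdeg 1.8 yawx -177.3 q [-0.07  1.24  0.1   0.17 -0.08  1.7   1.57]
t 17.5 pos [ 0.928 -0.007  0.258] zaxis [ 0.043 -0.005 -0.999] tiltdeg 2.5 yawx -177.3 q [-0.08  1.24  0.37  0.17 -0.35  1.7   1.6 ]
t 17.67 pos [ 0.937 -0.006  0.252] zaxis [ 0.064 -0.005 -0.998] tiltdeg 3.7 yawx -177.4 q [-0.1   1.27  0.65  0.17 -0.62  1.67  1.62]
t 17.83 pos [ 0.95  -0.003  0.241] zaxis [ 0.094 -0.005 -0.996] tiltdeg 5.4 yawx -177.4 q [-0.11  1.3   0.93  0.17 -0.9   1.64  1.65]
```

Short calls at the limit build up an outward lean, now 5.4° and rising. Carrying on to about 15°.

```bash
python3 -m creep '[[[-10,0,0,0,0],[-20,0,0,0,0]]]' >/dev/null; python3 -m creep '[[[-10,0,0,0,0],[-20,0,0,0,0]]]' >/dev/null;  python3 st.py; python3 -m creep '[[[-10,0,0,0,0],[-20,0,0,0,0]]]' >/dev/null;python3 -m creep '[[[-10,0,0,0,0],[-20,0,0,0,0]]]' >/dev/null; python3 st.py
```

```text
t 18.17 pos [0.975 0.003 0.226] zaxis [ 0.161 -0.005 -0.987] tiltdeg 9.3 yawx -177.4 q [-0.12  1.34  1.06  0.17 -1.03  1.56  1.65]
t 18.5 pos [0.998 0.009 0.224] zaxis [ 0.227 -0.003 -0.974] tiltdeg 13.1 yawx -177.3 q [-0.12  1.34  1.07  0.17 -1.04  1.49  1.64]
```

```bash
python3 -m creep '[[[-10,0,0,0,0],[-20,0,0,0,0]]]' >/dev/null; python3 st.py; python3 go.py .6,-.031,.25 .455,-.031,.20 .455,-.031,.056
```

```text
t 18.67 pos [1.008 0.012 0.226] zaxis [ 0.26  -0.003 -0.966] tiltdeg 15.1 yawx -177.3 q [-0.12  1.34  1.07  0.17 -1.04  1.45  1.64]
pos [1.0082 0.0122 0.2264] xaxis [-0.965 -0.046 -0.26 ] F [0.4 0.5 0.1]
.6,-.031,.25 [ 38.96  -2.55 -12.88]
.455,-.031,.20 [ 54.25  -1.84 -11.82]
.455,-.031,.056 [57.99 -1.63  2.08]
```

```bash
python3 -m creep '[[[4,-0.2,-1,0,0],[8,-0.4,-2,0,0],[12,-0.6,-4,0,0],[16,-0.8,-5,0,0],[20,-1,-6,0,0],[24,-1.2,-7,0,0],[28,-1.4,-8,0,0],[32,-1.6,-9,0,0],[36,-1.8,-10,0,0],[40,-1.8,-11,1,0],[44,-1.8,-11.8,1,0],[48,-1.8,-11.8,1,0],[52,-1.8,-11.8,1,0],[54.2,-1.8,-11.8,1,0],[54.2,-1.8,-11.8,1,0],[54.2,-1.8,-11.8,1,0],[54.2,-1.8,-11.8,1,0]]]' >/dev/null; python3 st.py; python3 go.py .455,-.031,.056
```

```text
t 20.08 pos [ 0.453 -0.03   0.2  ] zaxis [ 0.258 -0.001 -0.966] tiltdeg 14.9 yawx -178.2 q [-0.98  0.45  1.18  2.31 -0.93  0.57  2.49]
pos [ 0.4526 -0.0302  0.1996] xaxis [-0.966 -0.03  -0.258] F [ 1.1 -1.1  0.9]
.455,-.031,.056 [ 3.47  0.04 13.93]
```

```bash
python3 -m creep '[[[1,0,3,0,0],[2,0,6,0,0],[2.2,0,8,0,0],[2.4,0,9,0,0],[2.7,0,10,0,0],[2.9,0,11,0,0],[3.2,0,12,0,0],[3.4,0,13,0,0],[3.5,0,14,0,0],[3.5,0,14,0,0]]]' |grep wrist; python3 st.py; python3 go.py .463,-.031,.056
```

```text
wrist_force: [-2.4, -0.5, -0.7]
t 20.92 pos [ 0.471 -0.031  0.077] zaxis [ 0.224 -0.005 -0.975] tiltdeg 13.0 yawx -178.4 q [-0.31  0.54  0.31  2.31 -1.01  0.16  2.52]
pos [ 0.4706 -0.0315  0.0768] xaxis [-0.974 -0.027 -0.224] F [-2.4 -0.5 -0.7]
.463,-.031,.056 [1.21 0.09 1.86]
```

```bash
python3 -m creep '[[[0.5,0,0.6,0,0],[0.7,0,1.2,0,0],[0.7,0,1.8,0,0],[0.7,0,1.8,0,0]]]' |grep wrist; python3 st.py; python3 go.py .466,-.031,.056
```

```text
wrist_force: [-1.1, 0.2, -0.5]
t 21.25 pos [ 0.473 -0.031  0.066] zaxis [ 0.21  -0.003 -0.978] tiltdeg 12.1 yawx -178.5 q [-0.3   0.57  0.29  2.3  -1.01  0.16  2.52]
pos [ 0.4726 -0.0305  0.0663] xaxis [-0.977 -0.026 -0.21 ] F [-1.1  0.2 -0.5]
.466,-.031,.056 [ 0.87 -0.02  0.87]
```

```bash
python3 -m creep '[[[-0.1,0,0.3,0,0],[-0.2,0,0.6,0,0],[-0.2,0,0.7,0,0]]]' |grep wrist; python3 st.py;python3 -m creep '[[[-0.1,0,0.2,0,0],[-0.2,0,0.3,0,0],[-0.2,0,0.3,0,0]]]' |grep wrist; python3 st.py
```

```text
wrist_force: [-5.0, -0.5, 3.6]
t 21.5 pos [ 0.477 -0.031  0.062] zaxis [ 0.207 -0.003 -0.978] tiltdeg 11.9 yawx -178.5 q [-0.29  0.58  0.28  2.29 -1.01  0.16  2.52]
wrist_force: [-0.0, 0.2, 0.5]
t 21.75 pos [ 0.48  -0.031  0.06 ] zaxis [ 0.207 -0.003 -0.978] tiltdeg 12.0 yawx -178.6 q [-0.29  0.59  0.28  2.28 -1.01  0.16  2.52]
```

```bash
python3 -m creep '[[[-0.1,0,0,0,0],[-0.2,0,0.05,0,0],[-0.2,0,0.05,0,0]]]' |grep wrist; python3 st.py
```

```text
wrist_force: [-5.5, -0.7, 2.8]
t 22.0 pos [ 0.481 -0.031  0.06 ] zaxis [ 0.205 -0.003 -0.979] tiltdeg 11.9 yawx -178.6 q [-0.29  0.59  0.29  2.27 -1.01  0.17  2.52]
```

```bash
python3 -m creep '[[[-0.05,0,0,0,0],[-0.1,0,0,0,0],[-0.1,0,0,0,0]]]' |grep -E 'wrist|eef'
```

```text
eef_pos: [0.4811, -0.0305, 0.0596]
wrist_force: [-10.3, -0.4, 3.4]
```

```bash
python3 -m creep '[[[-0.05,0,0,0,0],[-0.1,0,0,0,0],[-0.1,0,0,0,0]]]' |grep -E 'wrist|eef'
```

```text
eef_pos: [0.4813, -0.0305, 0.0595]
wrist_force: [-13.2, -0.8, 6.3]
```

```bash
python3 -m creep '[[[-0.05,0,0,0,0],[-0.05,0,0,0,0]]]' |grep -E 'wrist|eef'; python3 -m creep '[[[0.5,0,0,0,0],[1.5,0,0,0,0],[3,0,-1,0,0],[4,0,-2,0,0],[4,0,-4,0,0],[4,0,-4,0,0]]]' |grep -E 'wrist|eef'; python3 - <<'E'
from h import *
b=grab('scene','s4')
cv2.imwrite('pics/B4.png',cv2.resize(b['frame'][110:260,170:350],(600,500),interpolation=2)[:,:,::-1])
E
```

```text
eef_pos: [0.4813, -0.0305, 0.0595]
wrist_force: [-17.1, -1.9, 6.7]
eef_pos: [0.4355, -0.0316, 0.0926]
wrist_force: [1.4, -0.6, -0.1]
```

View pics/B4.png

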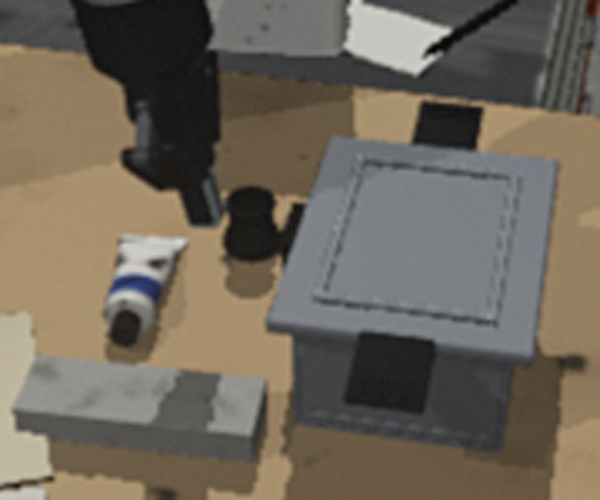

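The front clip is home: (290,230) stays tight under the lid after release. Next is the left clip, which needs a lean towards -y. I'll swing to the left and use the inner reach limit on the diagonal, turning the tool 90° on the way.

```bash
python3 go.py .43,-.03,.22 .33,.31,.22
```

```text
pos [ 0.4366 -0.0312  0.092 ] xaxis [-0.978 -0.025 -0.208] F [ 0.3 -0.7  0.9]
.43,-.03,.22 [ -2.02   0.04 -12.66]
.33,.31,.22 [  6.91  34.27 -14.82]
```

```bash
python3 -m creep '[[[-0.6,0,-4,0,0],[-1.2,0,-8,0,0],[-2,0,-12.6,0,0],[-1,4,-13,7,0],[0,8,-13,14,0],[1,12,-13.5,21,0],[2,16,-14,28,0],[3,20,-14,35,0],[4,24,-14,42,0],[5,28,-14.5,49,0],[6,32,-14.8,56,0],[6.9,34.3,-14.8,63,0],[6.9,34.3,-14.8,70,0],[6.9,34.3,-14.8,77,0],[6.9,34.3,-14.8,84,0],[6.9,34.3,-14.8,90,0],[6.9,34.3,-14.8,90,0]]]' |grep eef; python3 st.py; python3 go.py .18,.16,.22
```

```text
eef_pos: [0.3303, 0.3085, 0.2183]
t 24.63 pos [0.33  0.309 0.218] zaxis [ 0.209 -0.013 -0.978] tiltdeg 12.1 yawx 112.0 q [-1.96  0.68  1.41  2.2  -0.79  0.79  0.31]
pos [0.3303 0.3085 0.2183] xaxis [-0.374  0.923 -0.092] F [ 24.  -72.5  -4.2]
.18,.16,.22 [ -8.11 -19.26  -3.12]
```

```bash
python3 -m creep '[[[0,-0.5,0,0,0]]]'; python3 - <<'E'
from h import *
o=arm.get_obs(); print(o['wrist_force'],o['wrist_torque'],o['joint_velocities'].round(2),o['tau'].round(1))
a=grab('top','t5');b=grab('scene','s5')
cv2.imwrite('pics/T5.png',np.hstack([cv2.resize(a['frame'],(400,300)),cv2.resize(b['frame'],(400,300))])[:,:,::-1])
E
python3 st.py
```

```text
time_s: 24.72
eef_pos: [0.327, 0.3065, 0.2177]
ee_rot: [0.09, 0.555, 0.825, 0.055]
wrist_force: [9.7, -14.3, 6.0]
finger_gap: 0.003
finger_force: 7.1
[  9.72877773 -14.31083323   5.99248422] [-2.81275373 -1.83401942 -0.69972834] [-0.13 -0.15 -0.    0.14  0.05 -0.14  0.12] [ -7.  -48.6  15.3 -30.9  -3.    2.5  -4.8]
t 24.82 pos [0.326 0.306 0.218] zaxis [ 0.207 -0.007 -0.978] tiltdeg 12.0 yawx 112.2 q [-1.97  0.67  1.41  2.21 -0.79  0.78  0.31]
```

View pics/T5.png

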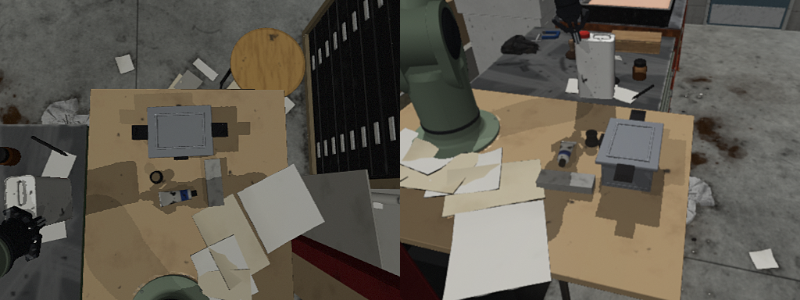

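The gripper brushed the white can on the neighbouring bench, seen at (20,205) top and (595,65) scene. The case is shut and the loose things haven't moved. I'll back off towards -y and pull at the inner limit from there.

```bash
python3 go.py .32,.20,.22 ; python3 - <<'E'
from h import *
M=rot(arm.get_obs()['ee_rot'])
for v in [(-.2,-.2,0),(0,-.2,0),(-.2,0,0)]: print(v,(M.T@np.array(v)*100).round(1))
E
```

```text
pos [0.3262 0.3064 0.2175] xaxis [-0.376  0.923 -0.087] F [  2.4 -18.9   5.4]
.32,.20,.22 [-9.61 -4.62 -0.29]
(-0.2, -0.2, 0) [-10.9 -25.8  -4. ]
(0, -0.2, 0) [-18.5  -7.7   0.1]
(-0.2, 0, 0) [  7.5 -18.1  -4.1]
```

```bash
python3 -m creep '[[[-3,-1.5,0,0,0],[-6,-3,0,0,0],[-9.6,-4.6,-0.3,0,0],[-9.6,-4.6,-0.3,0,0]]]' |grep wrist; python3 st.py; python3 -m creep '[[[-5,-12,-2,0,0],[-11,-26,-4,0,0]]]' |grep wrist; python3 st.py; python3 -m creep '[[[-5,-12,-2,0,0],[-11,-26,-4,0,0]]]' |grep wrist; python3 st.py
```

```text
wrist_force: [-0.3, 1.3, -0.7]
t 25.15 pos [0.32  0.199 0.22 ] zaxis [ 0.205 -0.002 -0.979] tiltdeg 11.8 yawx 112.2 q [-1.98  0.34  1.42  2.38 -0.41  0.57  0.12]
wrist_force: [0.3, 0.2, -1.4]
t 25.32 pos [0.296 0.189 0.211] zaxis [ 0.142 -0.027 -0.99 ] tiltdeg 8.3 yawx 112.4 q [-1.93  0.21  1.26  2.4  -0.17  0.59 -0.15]
wrist_force: [-0.2, -0.7, -0.0]
t 25.48 pos [0.28  0.179 0.212] zaxis [ 0.105 -0.035 -0.994] tiltdeg 6.3 yawx 112.5 q [-1.85  0.1   1.11  2.41  0.01  0.63 -0.36]
```

```bash
python3 -m creep '[[[-5,-12,-2,0,0],[-11,-26,-4,0,0]]]' |grep wrist; python3 -m creep '[[[-5,-12,-2,0,0],[-11,-26,-4,0,0]]]' |grep wrist; python3 st.py; python3 go.py .03,.35,.22 .2,.3,.22
```

```text
wrist_force: [0.0, -0.4, -0.5]
wrist_force: [-0.1, -0.6, -0.3]
t 25.82 pos [0.272 0.166 0.203] zaxis [ 0.064 -0.042 -0.997] tiltdeg 4.4 yawx 112.3 q [-1.4   0.08  0.63  2.42  0.05  0.65 -0.41]
pos [0.2717 0.1659 0.2027] xaxis [-0.379  0.923 -0.063] F [-0.1 -0.6 -0.3]
.03,.35,.22 [ 26.04 -15.22  -4.03]
.2,.3,.22 [14.98 -1.43 -2.74]
```

```bash
python3 -m creep '[[[4,0,-1,0,0],[8,-0.5,-2,0,0],[12,-1,-2.7,0,0],[15,-1.4,-2.7,0,0],[18,-5,-3.5,0,0],[21,-9,-4,0,0],[24,-12,-4,0,0],[26,-15,-4,0,0],[26,-15,-4,0,0],[26,-15,-4,0,0]]]' |grep wrist; python3 st.py; python3 go.py .03,.15,.23
```

```text
wrist_force: [0.7, -0.8, 0.0]
t 26.65 pos [0.029 0.351 0.219] zaxis [ 0.063 -0.042 -0.997] tiltdeg 4.4 yawx 112.5 q [-1.99  0.14  0.32  2.27  0.02  0.79 -1.3 ]
pos [0.0294 0.3512 0.2193] xaxis [-0.383  0.922 -0.063] F [ 0.7 -0.8  0. ]
.03,.15,.23 [-18.64  -7.66  -0.22]
```

```bash
for k in 1; do python3 -m creep '[[[-4,-1.6,0,0,0],[-8,-3,0,0,0],[-19,-8,0,0,0]]]' |grep wrist; python3 st.py; python3 -m creep '[[[-9,-4,0,0,0],[-19,-8,0,0,0]]]' |grep wrist; python3 -m creep '[[[-9,-4,0,0,0],[-19,-8,0,0,0]]]' |grep wrist;  python3 st.py; python3 -m creep '[[[-9,-4,0,0,0],[-19,-8,0,0,0]]]' |grep wrist; python3 -m creep '[[[-9,-4,0,0,0],[-19,-8,0,0,0]]]' |grep wrist;  python3 st.py; done
```

```text
wrist_force: [0.1, -1.1, -1.2]
t 26.9 pos [0.034 0.266 0.228] zaxis [ 0.055 -0.029 -0.998] tiltdeg 3.6 yawx 112.5 q [-1.93 -0.05  0.2   2.43  0.08  0.8  -1.4 ]
wrist_force: [0.6, 0.2, -1.2]
wrist_force: [0.4, -1.0, -0.8]
t 27.23 pos [0.039 0.253 0.238] zaxis [ 0.015 -0.005 -1.   ] tiltdeg 0.9 yawx 112.3 q [-1.47 -0.09 -0.18  2.43 -0.    0.8  -1.26]
wrist_force: [0.0, 0.1, 0.2]
wrist_force: [0.3, -0.6, 0.3]
t 27.57 pos [0.043 0.236 0.255] zaxis [-0.011  0.024 -1.   ] tiltdeg 1.5 yawx 112.3 q [-1.03 -0.17 -0.5   2.43 -0.12  0.84 -1.05]
```

```bash
for k in 1; do python3 -m creep '[[[-9,-4,0,0,0],[-19,-8,0,0,0]]]' |grep wrist; python3 -m creep '[[[-9,-4,0,0,0],[-19,-8,0,0,0]]]' |grep wrist;  python3 st.py; python3 -m creep '[[[-9,-4,0,0,0],[-19,-8,0,0,0]]]' |grep wrist; python3 -m creep '[[[-9,-4,0,0,0],[-19,-8,0,0,0]]]' |grep wrist;  python3 st.py; done
```

```text
wrist_force: [1.2, -0.4, 0.6]
wrist_force: [1.2, -1.0, -0.5]
t 27.9 pos [0.061 0.19  0.281] zaxis [-0.018  0.004 -1.   ] tiltdeg 1.1 yawx 110.9 q [-0.77 -0.3  -0.54  2.43 -0.21  0.98 -0.81]
wrist_force: [-1.7, 1.2, -0.3]
wrist_force: [0.2, 0.6, 0.0]
t 28.23 pos [0.087 0.155 0.283] zaxis [-0.048 -0.05  -0.998] tiltdeg 4.0 yawx 112.6 q [-0.66 -0.3  -0.48  2.43 -0.18  1.06 -0.63]
```

```bash
python3 - <<'E'
from h import *
b=load('s0');a=load('t0')
for u,v in [(100,68),(100,50),(230,60),(215,35)]: print('bench back',onz(b,u,v,0).round(2))
for u,v in [(400,260),(470,240),(390,330),(420,100),(400,240)]: print('right stuff',onz(a,u,v,0).round(2),onz(a,u,v,-.3).round(2))
E
```

```text
bench back [-0.26  0.58  0.  ]
bench back [-0.36  0.74  0.  ]
bench back [0.19 0.75 0.  ]
bench back [0.04 0.99 0.  ]
right stuff [ 0.35 -0.46  0.  ] [ 0.33 -0.59 -0.3 ]
right stuff [ 0.4  -0.65  0.  ] [ 0.4  -0.84 -0.3 ]
right stuff [ 0.18 -0.43  0.  ] [ 0.11 -0.54 -0.3 ]
right stuff [ 0.78 -0.54  0.  ] [ 0.9 -0.7 -0.3]
right stuff [ 0.4  -0.47  0.  ] [ 0.4  -0.59 -0.3 ]
```

```bash
python3 go.py .3,.18,.26 .572,.106,.19
```

```text
pos [0.0868 0.1551 0.2831] xaxis [-0.385  0.923 -0.028] F [0.2 0.6 0. ]
.3,.18,.26 [-5.84 20.75  1.16]
.572,.106,.19 [-22.94  43.44   7.2 ]
```

```bash
python3 -m creep '[[[-1,4,0,7,0],[-2.2,8,0.4,14,0],[-3.4,12,0.6,21,0],[-4.6,16,0.9,21,0],[-5.8,20.7,1.2,21,0],[-8.5,24,2,21,0],[-11,27,3,21,0],[-13,30,4,21,0],[-15.5,33,5,21,0],[-18,36.5,6,21,0],[-20.5,40,7,21,0],[-22.9,43.4,7.2,21,0],[-22.9,43.4,7.2,21,0],[-22.9,43.4,7.2,21,0],[-22.9,43.4,7.2,21,0]]]' |grep wrist; python3 st.py; python3 go.py .572,.106,.059 .572,.096,.059
```

```text
wrist_force: [-0.1, 0.5, 0.4]
t 29.48 pos [0.571 0.104 0.19 ] zaxis [-0.048 -0.049 -0.998] tiltdeg 4.0 yawx 91.4 q [-0.2   0.54 -0.15  1.72  0.13  0.95 -0.39]
pos [0.5708 0.1044 0.1897] xaxis [-0.024  0.999 -0.048] F [-0.1  0.5  0.4]
.572,.106,.059 [ 0.79  0.77 13.03]
.572,.096,.059 [-0.21  0.75 13.08]
```

```bash
python3 -m creep '[[[0.3,0.3,4,0,0],[0.5,0.5,7,0,0],[0.6,0.6,8,0,0],[0.7,0.7,9,0,0],[0.8,0.8,10,0,0],[0.8,0.8,11,0,0],[0.8,0.8,12,0,0],[0.8,0.8,13,0,0],[0.8,0.8,13,0,0],[0.4,0.8,13,0,0],[0,0.8,13,0,0],[-0.4,0.8,13,0,0],[-0.5,0.8,13,0,0],[-0.5,0.8,13,0,0]]]' |grep -E 'wrist|eef'; python3 -m creep '[[[-0.1,0,0,0,0],[-0.2,0,0,0,0]]]' |grep -E 'wrist|eef'
```

```text
eef_pos: [0.5732, 0.0939, 0.061]
wrist_force: [0.6, 3.4, -1.0]
eef_pos: [0.5732, 0.093, 0.0609]
wrist_force: [-0.0, 9.2, -4.2]
```

```bash
python3 -m creep '[[[-0.1,0,0,0,0],[-0.1,0,0,0,0]]]' |grep -E 'wrist|eef'; python3 -m creep '[[[-0.1,0,0,0,0],[-0.1,0,0,0,0]]]' |grep -E 'wrist|eef'
```

```text
eef_pos: [0.5731, 0.0914, 0.0609]
wrist_force: [0.5, 5.4, -3.6]
eef_pos: [0.5732, 0.0899, 0.061]
wrist_force: [0.2, 2.5, -2.4]
```

```bash
python3 -m creep '[[[-0.1,0,0,0,0],[-0.1,0,0,0,0]]]' |grep -E 'wrist|eef'; python3 -m creep '[[[-0.05,0,0,0,0],[-0.05,0,0,0,0]]]' |grep -E 'wrist|eef'
```

```text
eef_pos: [0.5732, 0.089, 0.061]
wrist_force: [1.1, 3.3, -0.5]
eef_pos: [0.5732, 0.0889, 0.061]
wrist_force: [-0.2, 5.3, -1.8]
```

```bash
python3 -m creep '[[[-0.05,0,0,0,0],[-0.05,0,0,0,0]]]' |grep -E 'wrist|eef'
```

```text
eef_pos: [0.5732, 0.0888, 0.061]
wrist_force: [-0.2, 7.9, -2.0]
```

```bash
python3 -m creep '[[[-0.05,0,0,0,0],[-0.1,0,0,0,0]]]' |grep -E 'wrist|eef'
```

```text
eef_pos: [0.5732, 0.0886, 0.061]
wrist_force: [-1.2, 12.9, -3.4]
```

```bash
python3 -m creep '[[[-0.05,0,0,0,0],[-0.05,0,0,0,0]]]' |grep -E 'wrist|eef'
```

```text
eef_pos: [0.5732, 0.0884, 0.061]
wrist_force: [-0.7, 12.2, -3.6]
```

```bash
python3 -m creep '[[[-0.05,0,0,0,0],[-0.05,0,0,0,0]]]' |grep -E 'wrist|eef'
```

```text
eef_pos: [0.5732, 0.0881, 0.0611]
wrist_force: [-0.6, 14.1, -2.8]
```

```bash
python3 -m creep '[[[-0.04,0,0,0,0],[-0.04,0,0,0,0]]]' |grep -E 'wrist|eef'
```

```text
eef_pos: [0.5732, 0.088, 0.0611]
wrist_force: [-1.1, 15.0, -3.2]
```

The left clip passed its catch at 9 N and sat home at 15 N. I'll retreat, check it numerically, and swing out to azimuth 45° to build the +y lean for the right clip.

```bash
python3 -m creep '[[[0.5,0,0,0,0],[1.5,0,0,0,0],[3,0,-3,0,0],[5,0,-7,0,0],[7,0,-11,0,0],[9,0,-15,0,0],[10,0,-19,0,0],[10,0,-23,0,0],[10,0,-27,0,0],[10,0,-30,0,0]]]' |grep -E 'wrist|eef'; python3 - <<'E'
from h import *
a=grab('top','t6')
for n,p in [('L',(.574,.105,.08)),('Rt',(.574,-.165,.08)),('F',(.465,-.03,.08))]:
    for d,l in((load('t0'),'before'),(a,'now')):
        u,v=proj(d,p); print(n,l,d['frame'][int(v)-2:int(v)+3,int(u)-2:int(u)+3].mean((0,1)).round())
E
python3 st.py; python3 go.py .64,.60,.38
```

```text
eef_pos: [0.5846, 0.2009, 0.3588]
wrist_force: [0.1, 1.0, -0.4]
L before [112.  96.  72.]
L now [116.  98.  74.]
Rt before [92. 80. 59.]
Rt now [12. 12. 12.]
F before [92. 79. 59.]
F now [128. 111.  84.]
t 33.2 pos [0.586 0.202 0.365] zaxis [-0.038 -0.046 -0.998] tiltdeg 3.4 yawx 91.4 q [-0.34  0.45 -0.16  1.4   0.09  1.35 -0.48]
pos [0.5864 0.2017 0.365 ] xaxis [-0.025  0.999 -0.045] F [-0.4 -0.1  5.9]
.64,.60,.38 [39.57  6.22 -3.54]
```

```bash
python3 -m creep '[[[4,0.6,-0.4,0,0],[8,1.2,-0.8,0,0],[12,1.9,-1.1,0,0],[16,2.5,-1.5,0,0],[20,3.1,-1.8,0,0],[24,3.8,-2.2,0,0],[28,4.4,-2.5,0,0],[32,5,-3,0,0],[36,5.6,-3.3,0,0],[39.6,6.2,-3.5,0,0],[43,10,-3.5,0,0],[47,14,-3.5,0,0]]]' |grep wrist; python3 st.py; python3 -m creep '[[[8,8,0,0,0],[16,16,0,0,0]]]' |grep wrist;  python3 -m creep '[[[8,8,0,0,0],[16,16,0,0,0]]]' |grep wrist; python3 st.py
```

```text
wrist_force: [-0.7, 0.7, -0.0]
t 34.2 pos [0.639 0.575 0.357] zaxis [-0.031 -0.051 -0.998] tiltdeg 3.4 yawx 91.8 q [-0.77  1.08 -0.32  0.22  0.3   1.91 -0.81]
wrist_force: [0.7, -1.1, -0.3]
wrist_force: [0.1, -0.0, -0.3]
t 34.53 pos [0.646 0.593 0.338] zaxis [-0.011 -0.032 -0.999] tiltdeg 2.0 yawx 92.6 q [-0.73  1.13 -0.89  0.18  0.85  1.93 -0.83]
```

```bash
python3 -m creep '[[[10,8,0,0,0],[20,16,0,0,0]]]' |grep wrist;  python3 -m creep '[[[10,8,0,0,0],[20,16,0,0,0]]]' |grep wrist; python3 -m creep '[[[10,8,0,0,0],[20,16,0,0,0]]]' |grep wrist;  python3 st.py; python3 -m creep '[[[10,8,0,0,0],[20,16,0,0,0]]]' |grep wrist; python3 -m creep '[[[10,8,0,0,0],[20,16,0,0,0]]]' |grep wrist;  python3 -m creep '[[[10,8,0,0,0],[20,16,0,0,0]]]' |grep wrist; python3 st.py
```

```text
wrist_force: [0.0, -0.2, 0.1]
wrist_force: [-0.4, 0.4, 0.3]
wrist_force: [-0.4, 0.6, -0.5]
t 35.03 pos [0.641 0.625 0.313] zaxis [ 0.021 -0.018 -1.   ] tiltdeg 1.6 yawx 92.7 q [-0.73  1.19 -1.49  0.17  1.46  1.93 -0.85]
wrist_force: [-1.0, 1.5, -0.2]
wrist_force: [0.1, 0.2, -0.6]
wrist_force: [-0.4, -0.2, -0.7]
t 35.53 pos [0.615 0.651 0.313] zaxis [ 0.029 -0.022 -0.999] tiltdeg 2.1 yawx 92.9 q [-0.78  1.19 -1.49  0.17  1.47  1.93 -0.89]
```

```bash
python3 -m creep '[[[10,8,-10,0,0],[20,16,-20,0,0]]]' |grep wrist;  python3 st.py; python3 -m creep '[[[5,5,-15,0,0],[10,10,-20,0,0]]]' |grep wrist; python3 st.py;  python3 -m creep '[[[10,8,-5,0,0],[20,16,-5,0,0],[30,26,-5,0,0],[30,26,-5,0,0]]]' |grep wrist; python3 st.py
```

```text
wrist_force: [-0.3, -0.7, 0.2]
t 35.7 pos [0.608 0.656 0.343] zaxis [ 0.049  0.001 -0.999] tiltdeg 2.8 yawx 93.0 q [-0.79  1.16 -1.47  0.17  1.44  1.93 -0.9 ]
wrist_force: [-0.0, 0.5, 0.4]
t 35.87 pos [0.598 0.65  0.392] zaxis [ 0.067  0.022 -0.998] tiltdeg 4.0 yawx 93.0 q [-0.8   1.08 -1.19  0.17  1.16  1.93 -0.91]
wrist_force: [-0.4, 0.5, -0.7]
t 36.2 pos [0.598 0.664 0.38 ] zaxis [ 0.081  0.032 -0.996] tiltdeg 5.0 yawx 93.1 q [-0.8   1.12 -1.49  0.17  1.47  1.93 -0.91]
```

```bash
python3 -m creep '[[[8,2,-12,0,0],[16,4,-20,0,0]]]' |grep wrist; python3 -m creep '[[[8,2,-12,0,0],[16,4,-20,0,0]]]' |grep wrist; python3 st.py; python3 -m creep '[[[8,2,-12,0,0],[16,4,-20,0,0]]]' |grep wrist; python3 -m creep '[[[8,2,-12,0,0],[16,4,-20,0,0]]]' |grep wrist; python3 st.py
```

```text
wrist_force: [-1.0, 0.2, 0.1]
wrist_force: [-0.9, 0.1, -0.0]
t 36.53 pos [0.544 0.679 0.463] zaxis [ 0.111  0.074 -0.991] tiltdeg 7.7 yawx 93.4 q [-0.89  1.   -1.03  0.17  1.01  1.93 -0.97]
wrist_force: [-0.7, 0.9, -1.2]
wrist_force: [-0.1, 0.5, 0.0]
t 36.87 pos [0.493 0.684 0.536] zaxis [ 0.142  0.113 -0.983] tiltdeg 10.4 yawx 93.7 q [-0.98  0.9  -0.58  0.17  0.6   1.93 -1.  ]
```

```bash
python3 -m creep '[[[8,0,-12,0,0],[16,0,-20,0,0]]]' |grep wrist; python3 -m creep '[[[8,0,-12,0,0],[16,0,-20,0,0]]]' |grep wrist; python3 -m creep '[[[8,0,-12,0,0],[16,0,-20,0,0]]]' |grep wrist; python3 -m creep '[[[8,0,-12,0,0],[16,0,-20,0,0]]]' |grep wrist; python3 st.py; python3 go.py .60,.2,.4 .572,-.175,.22
```

```text
wrist_force: [-0.1, -0.9, 0.2]
wrist_force: [-0.3, -0.2, -0.1]
wrist_force: [0.7, 0.3, 0.4]
wrist_force: [0.1, 1.1, -0.9]
t 37.53 pos [0.417 0.688 0.614] zaxis [ 0.172  0.158 -0.972] tiltdeg 13.5 yawx 94.1 q [-1.18  0.84  0.54  0.17 -0.39  1.93 -0.98]
pos [0.4175 0.6883 0.6143] xaxis [-0.07   0.987  0.147] F [ 0.1  1.1 -0.9]
.60,.2,.4 [-52.62  11.97  16.29]
.572,-.175,.22 [-92.07   4.36  27.4 ]
```

```bash
python3 -m creep '[[[-4,0,1.2,2,0],[-8,0.4,2.4,2,0],[-12,0.6,3.6,2,0],[-16,0.8,4.8,2,0],[-20,1,6,2,0],[-24,1.2,7.2,2,0],[-28,1.4,8.4,2,0],[-32,1.6,9.6,2,0],[-36,1.8,10.8,2,0],[-40,2,12,2,0],[-44,2.2,13,2,0],[-48,2.4,14.3,2,0],[-52,2.6,15.5,2,0],[-56,2.8,16.7,2,0],[-60,3,17.9,2,0],[-64,3.2,19,2,0],[-68,3.4,20.2,2,0],[-72,3.6,21.4,2,0],[-76,3.8,22.6,2,0]]]' |grep wrist; python3 st.py; python3 go.py .576,-.168,.19 .576,-.168,.057 .576,-.157,.057
```

```text
wrist_force: [2.1, 1.5, 0.3]
t 39.12 pos [0.53  0.073 0.336] zaxis [ 0.177  0.16  -0.971] tiltdeg 13.8 yawx 91.9 q [-0.78  0.23  0.74  1.9  -0.39  0.91  0.16]
pos [0.53   0.0726 0.3355] xaxis [-0.032  0.987  0.157] F [2.1 1.5 0.3]
.576,-.168,.19 [-26.19   1.82  11.09]
.576,-.168,.057 [-28.27  -0.58  24.  ]
.576,-.157,.057 [-27.19  -0.58  24.18]
```

```bash
python3 -m creep '[[[-4,0.3,1.7,0,0],[-8,0.6,3.4,0,0],[-12,0.9,5.1,0,0],[-12,0.9,5.1,0,0],[-12,0.9,5.1,0,0]]]' |grep wrist; python3 st.py; python3 go.py .576,-.168,.19 .576,-.168,.057 .576,-.157,.057
```

```text
wrist_force: [-0.4, 0.4, 0.4]
t 39.53 pos [ 0.552 -0.04   0.268] zaxis [ 0.176  0.156 -0.972] tiltdeg 13.6 yawx 91.6 q [-0.46  0.38  0.69  1.92 -0.57  0.86  0.55]
pos [ 0.552  -0.0396  0.2685] xaxis [-0.027  0.988  0.154] F [-0.4  0.4  0.4]
.576,-.168,.19 [-13.96   0.98   6.04]
.576,-.168,.057 [-16.01  -1.39  18.96]
.576,-.157,.057 [-14.92  -1.39  19.14]
```

```bash
python3 -m creep '[[[-4,0.3,1.5,0,0],[-8,0.6,3,0,0],[-12,0.9,5,0,0],[-14,1,6,0,0],[-14,1,6,0,0],[-14.5,0.4,9,0,0],[-15,-0.2,12,0,0],[-15.1,-0.4,13,0,0],[-15.3,-0.5,14,0,0],[-15.4,-0.7,15,0,0],[-15.6,-0.9,16,0,0],[-15.7,-1,17,0,0],[-15.9,-1.2,18,0,0],[-16,-1.4,19,0,0],[-16,-1.4,19,0,0]]]' |grep wrist; python3 st.py; python3 go.py .576,-.157,.057
```

```text
wrist_force: [-0.3, -0.4, -0.9]
t 40.78 pos [ 0.577 -0.166  0.056] zaxis [ 0.174  0.156 -0.972] tiltdeg 13.5 yawx 92.0 q [ 0.01  0.75  0.4   1.91 -0.93  0.6   1.12]
pos [ 0.5766 -0.1656  0.056 ] xaxis [-0.034  0.988  0.153] F [-0.3 -0.4 -0.9]
.576,-.157,.057 [ 0.86 -0.03  0.03]
```

```bash
python3 -m creep '[[[0.3,0,0.05,0,0],[0.6,0,0.1,0,0],[0.8,0,0.12,0,0],[0.8,0,0.12,0,0]]]' |grep -E 'wrist|eef'; python3 -m creep '[[[0.1,0,0.02,0,0],[0.2,0,0.03,0,0]]]' |grep -E 'wrist|eef'; python3 -m creep '[[[0.1,0,0.02,0,0],[0.1,0,0.02,0,0]]]' |grep -E 'wrist|eef'
```

```text
eef_pos: [0.5774, -0.1571, 0.0584]
wrist_force: [0.4, -0.6, 0.0]
eef_pos: [0.5773, -0.1557, 0.0582]
wrist_force: [-0.4, -1.8, -0.4]
eef_pos: [0.5773, -0.1544, 0.058]
wrist_force: [0.8, -2.1, -0.8]
```

```bash
python3 -m creep '[[[0.1,0,0.02,0,0],[0.1,0,0.02,0,0]]]' |grep -E 'wrist|eef'; python3 -m creep '[[[0.1,0,0.02,0,0],[0.1,0,0.02,0,0]]]' |grep -E 'wrist|eef'; python3 -m creep '[[[0.1,0,0.02,0,0],[0.1,0,0.02,0,0]]]' |grep -E 'wrist|eef'
```

```text
eef_pos: [0.5772, -0.1535, 0.0579]
wrist_force: [0.4, -2.7, -1.1]
eef_pos: [0.5771, -0.1526, 0.0578]
wrist_force: [0.1, -2.9, -1.7]
eef_pos: [0.5771, -0.1522, 0.0577]
wrist_force: [0.6, -4.9, -2.1]
```

```bash
python3 -m creep '[[[0.1,0,0.02,0,0],[0.1,0,0.02,0,0]]]' |grep -E 'wrist|eef'; python3 -m creep '[[[0.06,0,0.01,0,0],[0.06,0,0.01,0,0]]]' |grep -E 'wrist|eef'
```

```text
eef_pos: [0.5771, -0.1514, 0.0577]
wrist_force: [0.5, -6.8, -4.5]
eef_pos: [0.5771, -0.1508, 0.0576]
wrist_force: [1.5, -7.0, -3.9]
```

```bash
python3 -m creep '[[[0.06,0,0.01,0,0],[0.06,0,0.01,0,0]]]' |grep -E 'wrist|eef'
```

```text
eef_pos: [0.5771, -0.1499, 0.0577]
wrist_force: [1.1, -5.1, -2.1]
```

Past the catch; on to the seat.

```bash
python3 -m creep '[[[0.1,0,0.02,0,0],[0.1,0,0.02,0,0]]]' |grep -E 'wrist|eef'; python3 -m creep '[[[0.1,0,0.02,0,0],[0.1,0,0.02,0,0]]]' |grep -E 'wrist|eef'; python3 -m creep '[[[0.06,0,0.01,0,0],[0.06,0,0.01,0,0]]]' |grep -E 'wrist|eef'
```

```text
eef_pos: [0.5771, -0.1482, 0.0576]
wrist_force: [0.1, -2.2, -2.4]
eef_pos: [0.5772, -0.1466, 0.0576]
wrist_force: [0.3, 0.8, -0.8]
eef_pos: [0.5772, -0.1462, 0.0577]
wrist_force: [0.3, -0.1, 0.8]
```

```bash
python3 -m creep '[[[0.06,0,0.01,0,0],[0.06,0,0.01,0,0]]]' |grep -E 'wrist|eef'
```

```text
eef_pos: [0.5772, -0.1459, 0.0577]
wrist_force: [0.6, 0.0, -0.0]
```

```bash
python3 -m creep '[[[0.1,0,0.02,0,0],[0.1,0,0.02,0,0]]]' |grep -E 'wrist|eef'; python3 -m creep '[[[0.06,0,0.01,0,0],[0.06,0,0.01,0,0]]]' |grep -E 'wrist|eef'
```

```text
eef_pos: [0.5772, -0.1454, 0.0576]
wrist_force: [0.6, -2.0, 1.1]
eef_pos: [0.5772, -0.1452, 0.0577]
wrist_force: [0.4, -4.3, 0.1]
```

```bash
python3 -m creep '[[[0.06,0,0.01,0,0],[0.06,0,0.01,0,0]]]' |grep -E 'wrist|eef'
```

```text
eef_pos: [0.5772, -0.1452, 0.0577]
wrist_force: [-0.9, -7.2, -0.5]
```

```bash
python3 -m creep '[[[0.05,0,0,0,0],[0.1,0,0.02,0,0]]]' |grep -E 'wrist|eef'; python3 -m creep '[[[0.04,0,0,0,0],[0.04,0,0,0,0]]]' |grep -E 'wrist|eef'
```

```text
eef_pos: [0.5772, -0.145, 0.0576]
wrist_force: [-1.4, -13.1, 0.4]
eef_pos: [0.5772, -0.145, 0.0577]
wrist_force: [-0.1, -13.1, -1.7]
```

```bash
python3 -m creep '[[[-0.5,0,0,0,0],[-1.5,0,0,0,0],[-3,0,-2,0,0],[-5,0,-6,0,0],[-7,0,-10,0,0],[-7,0,-14,0,0],[-7,0,-14,0,0],[-7,0,-14,0,0]]]' |grep -E 'wrist|eef'; python3 - <<'E'
from h import *
a=grab('top','t7');b=grab('scene','s7')
A=cv2.resize(a['frame'][115:275,150:310],(400,400),interpolation=2);B=cv2.resize(b['frame'][110:260,170:350],(400,400),interpolation=2)
cv2.imwrite('pics/F.png',np.hstack([A,B])[:,:,::-1]); print(arm.get_obs()['time_s'])
E
```

```text
eef_pos: [0.5554, -0.2351, 0.1856]
wrist_force: [0.3, 0.5, -1.1]
44.7167
```

View pics/F.png

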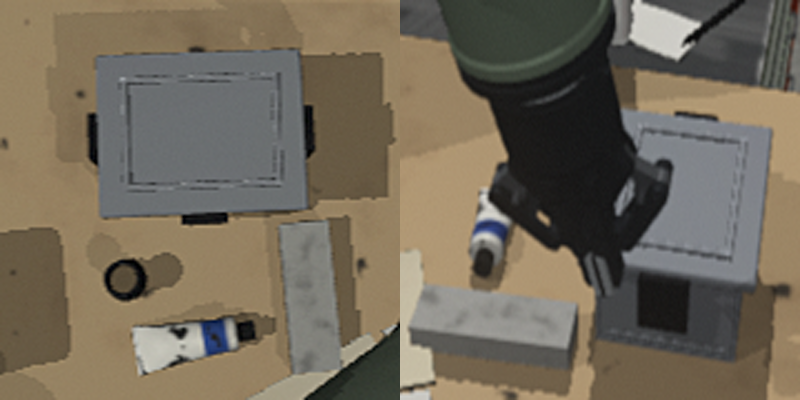

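The lid is shut, and all three flaps show as thin slivers at its edges ((92,138), (310,130), (205,217)), with the loose things in place and the arm clear.

```bash
python3 -c "
from cell import arm
print(arm.job_done())"
```

```text
the job is handed in; nothing more can be done
None
```

The job is handed in at 44.7 s: the lid is shut, all three clips look snapped and stayed folded on release, and the loose things are in place; no verdict came back, and two moments could count against it: one front-clip press read about 25 N at the wrist, and the gripper bumped the white can on the next bench at about 76 N.

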